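# Latch the sample shuttle of an injection valve at mid travel

## Task

One of the two injection valves on the bench has its sample shuttle latched at mid travel; the other's still stands fully out. Push that shuttle in by the front of its push plate with closed fingertips until it is well past its stop pin, then draw the fingers back so that it springs back and stays latched on the pin at mid travel. Do not grip the plate, touch the stop pins, move the other shuttle or disturb the glassware and tools around.

Things in the scene. Friction and masses are not known exactly. Their poses are not given: they have to be found in the camera images.
- valve_a: Grey injection valve fixed to the bench. Origin: centre of its underside. +x: the way its shuttle is pushed in. Housing 198 x 100 mm (x -98 to +100 mm), rails 50 mm high; dark bridge at x = 0, 64 mm high, holds the stop pin. The push plate stands out at the -x end, towards the robot. Its shuttle stands fully out.
- plate_a (a point): Centre of the front face of the push plate of valve_a: upright aluminium plate 56 mm wide, 50 mm high (12 to 62 mm above the bench), 8 mm thick, two 6 mm rubber buffers behind. Axes as the valve: push toward +x. It lies 162 mm from the valve origin on its -x side when fully out and moves with the shuttle.
- shuttle_a (a joint): Shuttle travel of valve_a, m: 0 fully out, 0.050 home on the end stop. A spring returns it (4 N at 0, 8 N at 0.050; damped, about 0.3 s). Pushed in, its ramp lifts the stop pin, which drops behind the tooth at about 0.026; after a push of 0.030 or more it returns only to 0.025 (mid), held by the pin. A shorter push springs back to 0. Starts at 0.
- pin_a: Sprung steel stop pin of valve_a, upright in the bridge, with a round head 18 mm across whose top is 82 mm above the bench when down. Origin: foot of the pin, 36 mm above the valve's underside when down, about 8 mm higher while the ramp lifts it.
- buffer_a: Pair of black rubber buffers on the back of the push plate of valve_a, the plate's rear side, out of bounds for the fingers. Origin as the valve's origin, moving with the shuttle; the buffers are at 148 to 154 mm on its -x side, at 14 to 26 mm either side of the centre line.
- valve_b: Grey injection valve fixed to the bench. Origin: centre of its underside. +x: the way its shuttle is pushed in. Housing 198 x 100 mm (x -98 to +100 mm), rails 50 mm high; dark bridge at x = 0, 64 mm high, holds the stop pin. The push plate stands out at the -x end, towards the robot. Same as valve_a, but already latched at mid travel. Which is left varies.
- plate_b (a point): Centre of the front face of the push plate of valve_b: upright aluminium plate 56 mm wide, 50 mm high (12 to 62 mm above the bench), 8 mm thick, two 6 mm rubber buffers behind. Axes as the valve: push toward +x. It lies 162 mm from the valve origin on its -x side when fully out and moves with the shuttle.
- shuttle_b (a joint): Shuttle travel of valve_b, m: 0 fully out, 0.050 home on the end stop. A spring returns it (4 N at 0, 8 N at 0.050; damped, about 0.3 s). Pushed in, its ramp lifts the stop pin, which drops behind the tooth at about 0.026; after a push of 0.030 or more it returns only to 0.025 (mid), held by the pin. A shorter push springs back to 0. Starts latched at 0.025.
- pin_b: Sprung steel stop pin of valve_b, upright in the bridge, with a round head 18 mm across whose top is 82 mm above the bench when down. Origin: foot of the pin, 36 mm above the valve's underside when down, about 8 mm higher while the ramp lifts it.
- buffer_b: Pair of black rubber buffers on the back of the push plate of valve_b, the plate's rear side, out of bounds for the fingers. Origin as the valve's origin, moving with the shuttle; the buffers are at 148 to 154 mm on its -x side, at 14 to 26 mm either side of the centre line.
- vial_a: Bystander: small glass sample vial with white cap, 26 mm diameter, 46 mm tall, stands near the side of valve_a's push plate. Origin: centre of its underside.
- vial_b: Bystander: the like vial beside valve_b's push plate. Origin: centre of its underside.
- beaker: Bystander: small glass beaker, 56 mm across, 62 mm tall, between the valves. Origin: centre of its underside.
- reagent_bottle: Bystander: white plastic bottle, 72 mm across, 165 mm tall, at the left. Origin: centre of its underside.
- wide_jar: Bystander: amber jar with black lid, 70 mm across, 100 mm tall, at the right. Origin: centre of its underside.
- screwdriver: Bystander: screwdriver lying at the right, about 200 mm long. Origin: the handle-blade tool's underside, mid length.
- dish: Bystander: shallow white dish, 70 mm across, 16 mm high, in front of the valves. Origin: centre of its underside.

How it is judged (in metres and radians):
On the way, in this order (a step that is already met when the one before it is completed fails the run):
1. the shuttle that stood out is pushed in past its stop pin (value of joint shuttle_a above 0.029 m).
2. it has sprung back and rests on the stop pin at mid travel (value of joint shuttle_a between 0.022 and 0.028 m and z of pin_a in the frame of valve_a below 0.0385 m and velocity of joint shuttle_a between -0.01 and 0.01 m/s), for 0.2 s.
At the end, for the whole second after the job is handed in: The shuttle of valve_a rests at mid travel (25 mm, within 3 mm) with its stop pin down (within 2.5 mm) and still; the other shuttle is likewise still latched at mid travel, within 3 mm (all of step 2 and value of joint shuttle_b between 0.022 and 0.028 m and z of pin_b in the frame of valve_b below 0.0385 m); the robot touches nothing.
It fails at once if the other shuttle, already latched, is moved by more than 3.5 mm (not (value of joint shuttle_b between 0.0215 and 0.0285 m)).
It fails at once if the robot touches a stop pin (over 1.5 N) (contact force between any of the fingers, the arm and pin_a above 1.5 N or contact force between any of the fingers, the arm and pin_b above 1.5 N).
It fails at once if a push plate is gripped or hooked from behind (over 1.5 N on the buffers at its back) (contact force between any of the fingers, the arm and buffer_a above 1.5 N or contact force between any of the fingers, the arm and buffer_b above 1.5 N).
It fails at once if a bystander is moved by more than 25 mm, lifted or knocked over (distance of any of vial_a, vial_b, beaker, reagent_bottle, wide_jar, screwdriver, dish from where it was at the start of the episode above 0.025 m or height (world z) of any of vial_a, vial_b, beaker, reagent_bottle, wide_jar, screwdriver, dish above 0.02 m or angle between any of vial_a, vial_b, beaker, reagent_bottle, wide_jar, dish's own z axis and vertical above 0.5 rad).
It also fails if it takes over 32 s, if anything falls off the work surface, if the arm or the gripper's body presses on something with over 40 N, if the wrist force passes 120 N, or if a joint passes its speed limit or range.

## Robot

A 6-joint arm with a two-finger parallel gripper is mounted at the origin on the work surface. World frame = base frame: x ahead of the robot, y to its left, z up, the work surface at z = 0. Lengths are in mm, angles in rad, forces in N, time in s.
With the tool pointing down it reaches from about 400 to 925 mm from the base axis. Payload 12.5 kg.
Tool frame: the origin (TCP) lies midway between the tips of the shut fingers; the grasp point (between the pads) lies 19 mm behind it; z points along the fingers, y is the line along which they close (so a half turn about z gives the same grasp; the last joint's range is limited). The gripper opens to 95 mm and grips with 3 to 60 N. Pads are 20 mm wide; open, the fingers measure 119 mm over their backs; the gripper's body (75 mm by 180 mm) begins 59 mm behind the grasp point.
Start: joints at [-1.389, 0.491, 1.559, -0, 1.092, -0.106], TCP at [177.425, -599.306, 214.661] pointing down, gripper open.
Joint ranges: [-3.1, 3.1], [-0.84, 2.19], [0.05, 2.79], [-1.13, 4.28], [0.06, 2.93], [-2.69, 2.69]. Speed limits (rad/s): [2.22, 2.22, 2.79, 3.14, 3.14, 3.14].

## Interface

Orientations are given as [roll, pitch, yaw] about the fixed x, y, z axes, in that order (R = Rz(yaw) Ry(pitch) Rx(roll)).
In Python, from cell import state, read_camera, camera_info, env gives the robot as it stands.
- The arm moves only by the tool move_arm, never from a script. Its argument "commands" is a list of rows, each a list of 3 entries, a list of its own where there are three numbers: the shift along the world's x, y, z in cm, then the turn, a rotation vector about the world's x, y, z in degrees, then the opening, from 0 (shut) to 1 (fully open). A call has 1 to 10 rows; each row shifts and turns the commanded pose from where the row before left it; what a row does not reach is not made up. A row lasts 1/10 s, in which the tool goes at most 50 mm and 8.59 degrees, less where a joint would pass 70% of its speed; a pose out of reach is approached as far as the arm can. A call with a gripper value outside its range is refused whole. The fingers move at their own pace and stop on an object; the grip force is fixed at half the most. Time passes only in rows, so rows that do not move let the fingers close. It gives the time, the measured TCP pose, the force, the opening and the grip force at its end, in the units of the state.
- state(): the state, without advancing time (a new reading comes with each control period).
- read_camera(name): name is "side" or "top"; returns the picture (384x512x3 uint8, blue, green, red); there is no depth.
- camera_info(name): a dict with "K" (3x3 intrinsics, pixels), "cam_to_world" (4x4, takes a point from camera to world coordinates). Camera axes: x right, y down, z forward; pixel columns grow to the right and rows downward; lengths in mm; the calibration is good to about 2 mm. A picture is of the moment at which its call begins. camera_info takes no time and is no camera call.
- env.job_done(): hands the job in; it is judged then, once.
The state is a dict: "t": time; "joints": joint angles; "qvel": joint speeds; "tau": joint torques, N m; "eef_pos": TCP position; "tcp_rot": TCP orientation; "ft_force": force on the tool from outside, world axes, zero at the start; "moment": the same for the moment, N m; "opening": opening from 0.0 (shut) to 1.0 (fully open); "grip_force": force on a finger pad.
Only numpy, scipy, OpenCV 4.12 (cv2) and the standard library are available. Lean on these libraries where they do the work, as an engineer would, in place of code of your own. Each camera call takes 0.05 s, during which the arm holds its last target. There are 200 camera calls.

## Working session

There is one attempt and no reset: what is moved stays moved. The work goes in short steps, Python scripts to look and compute and a tool call to move; the robot and the scene stay as the last step left them, time stands still between calls to the robot, and variables do not carry over. Pictures are saved under pics/ and viewed, at most 10 in all, crops included, and the job is handed in when it is done.

Besides the shell and the picture viewer there is one more tool, called after "Emit:" as a command line: name --argument value ..., lists and objects as JSON in quotes. move_arm: Moves the arm, as the interface text tells. Its arguments: {"type":"object","properties":{"commands":{"type":"array"}},"required":["commands"]}

```bash
mkdir -p pics; ls; python3 - <<'E'
from cell import *
import cv2
s=state();print(s)
for n in("top","side"):
    cv2.imwrite(f"pics/{n}0.png",read_camera(n));c=camera_info(n);print(c)
E
```

```text
pics
{'t': 0.0, 'joints': array([-1.38862948e+00,  4.91561555e-01,  1.55947659e+00, -1.59079237e-05,
        1.09167724e+00, -1.05578778e-01]), 'qvel': array([ 0.00078471, -0.00052172, -0.00062944, -0.00018533,  0.00160025,
       -0.00174077]), 'tau': array([ 3.21014733e-03, -6.12639785e+01, -2.58179820e+01,  6.93791290e-02,
        4.82717052e-02, -1.43901002e-04]), 'eef_pos': array([ 177.35447817, -599.045707  ,  214.0511577 ]), 'tcp_rot': array([-3.14047469e+00, -1.04286530e-04,  2.87752906e-01]), 'ft_force': array([-0.69585229,  0.92768009, -0.41218955]), 'moment': array([0.04129649, 0.00899633, 0.0190797 ]), 'grip_force': 0.0, 'opening': 1.0033902038139357}
{'K': array([[467.57903788,   0.        , 257.95913887],
       [  0.        , 467.57903788, 192.16196243],
       [  0.        ,   0.        ,   1.        ]]), 'cam_to_world': array([[ 2.49969904e-03, -9.97180992e-01,  7.49921370e-02,
         4.45920414e+02],
       [-9.99778867e-01, -9.26282562e-04,  2.10085347e-02,
        -3.44107382e+01],
       [-2.08798475e-02, -7.50280688e-02, -9.96962798e-01,
         1.65513447e+03],
       [ 0.00000000e+00,  0.00000000e+00,  0.00000000e+00,
         1.00000000e+00]])}
{'K': array([[428.70508301,   0.        , 257.70285379],
       [  0.        , 428.70508301, 192.86613035],
       [  0.        ,   0.        ,   1.        ]]), 'cam_to_world': array([[-8.90823770e-01, -3.49816655e-01,  2.89933302e-01,
         2.41718264e+02],
       [-4.54200478e-01,  7.01962146e-01, -5.48590076e-01,
         5.81511423e+02],
       [-1.16162575e-02, -6.20384923e-01, -7.84211457e-01,
         8.97198020e+02],
       [ 0.00000000e+00,  0.00000000e+00,  0.00000000e+00,
         1.00000000e+00]])}
```

View pics/top0.png

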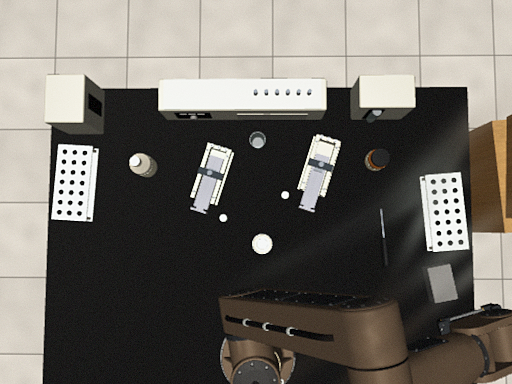

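View pics/side0.png

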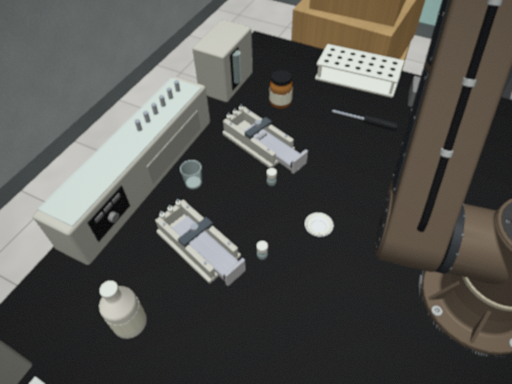

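The top view shows valve L near (212,178) and valve R near (319,172), with vials at (223,218) and (285,195) and the dish at (262,243). The side view shows the same layout. Next I'll zoom in on each valve.

```bash
python3 - <<'E'
import cv2,numpy as np
t=cv2.imread("pics/top0.png");s=cv2.imread("pics/side0.png")
a=cv2.resize(t[130:225,180:245],None,fx=6,fy=6,interpolation=2);b=cv2.resize(t[130:225,285:350],None,fx=6,fy=6,interpolation=2)
cv2.imwrite("pics/z1.png",np.hstack([a,b]))
cv2.imwrite("pics/z2.png",cv2.resize(s[100:290,150:315],None,fx=3,fy=3,interpolation=2))
E
```

```text
(no output)
```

View pics/z1.png

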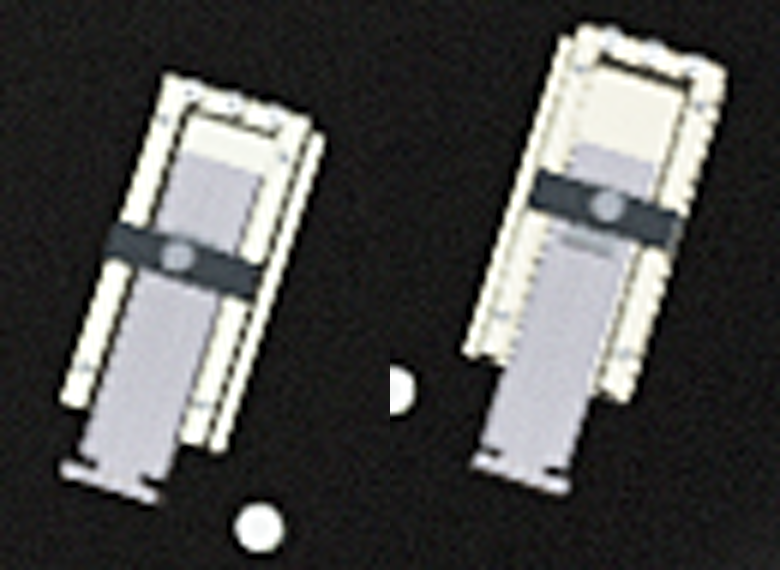

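View pics/z2.png

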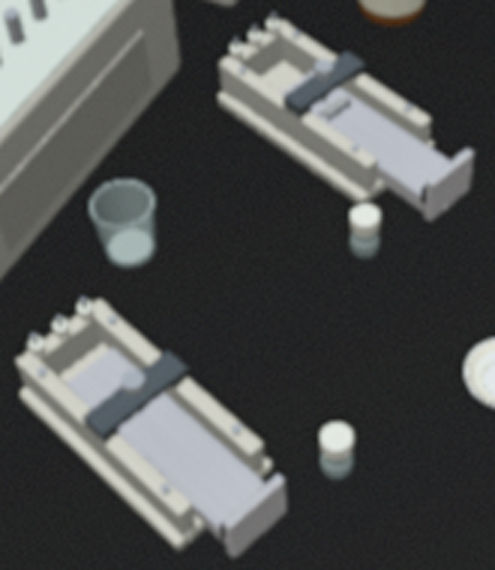

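The right valve is the one standing out: its plate reaches further from the bridge, with part of the ramp visible. So it's valve_a, with vial_a to its left.

```bash
cat > h.py <<'E'
from cell import *
import numpy as np
def ray(n,uv,z):
    c=camera_info(n);M=c["cam_to_world"];d=M[:3,:3]@np.linalg.solve(c["K"],[*uv,1]);o=M[:3,3]
    return (o+d*(z-o[2])/d[2])[:2]
E
python3 - <<'E'
from h import *
Z=lambda x,y,x0: ((x+.5)/6-.5+x0,(y+.5)/6-.5+130)
for nm,x0,pin,l,r,v,of in(("R",285,(608,205),(474,464),(569,490),(395,390),390),("L",180,(178,255),(61,470),(155,500),(260,527),0)):
    p=ray("top",Z(pin[0]-of,pin[1],x0),82);L=ray("top",Z(l[0]-of,l[1],x0),62);R=ray("top",Z(r[0]-of,r[1],x0),62)
    m=(L+R)/2;d=p-m;e=L-R
    print(nm,"pin",p,"plate",m,"dist",np.linalg.norm(d),"yaw by pin",np.degrees(np.arctan2(d[1],d[0])),"by edge",np.degrees(np.arctan2(-e[0],e[1])),np.linalg.norm(e))
    print("vial",ray("top",Z(v[0]-of,v[1],x0),46))
# side view check: front top edge of plates
S=lambda x,y:((x+.5)/3-.5+150,(y+.5)/3-.5+100)
print("sideR",ray("side",S(471,155),62),ray("side",S(428,187),62),"pinR",ray("side",S(325,66),82))
print("sideL",ray("side",S(284,482),62),ray("side",S(232,528),62))
for n,uv in(("jar",(377,160)),("dish",(262,243)),("scr1",(381,210)),("scr2",(386,265))):print(n,ray("top",uv,30))
E
```

```text
R pin [ 660.77106788 -213.90079605] plate [ 508.20463972 -166.0846509 ] dist 159.8840165211697 yaw by pin -17.401615664146007 by edge -15.267398499660054 55.628629184725725
vial [558.67999934 -95.17124277]
L pin [632.41904444 164.2183445 ] plate [503.02319491 205.36050519] dist 135.7790972939097 yaw by pin -17.63836401144143 by edge -17.49517805824858 56.50861718093413
vial [479.64296483 119.96826097]
sideR [ 497.39966534 -188.10377095] [ 515.98023377 -135.63648563] pinR [ 657.47971525 -214.89927417]
sideL [490.58887721 179.81736953] [506.34033994 229.67494692]
jar [ 680.97255749 -414.9133556 ]
dish [391.91767997 -14.57929104]
scr1 [ 506.71456084 -425.7951579 ]
scr2 [ 318.29405877 -439.60663014]
```

Emit:
move_arm --commands '[[[1.9, 3.0, 0], [0, 0, -2.25], 0], [[1.9, 3.0, 0], [0, 0, -2.25], 0], [[1.9, 3.0, 0], [0, 0, -2.25], 0], [[1.9, 3.0, 0], [0, 0, -2.25], 0], [[1.9, 3.0, 0], [0, 0, -2.25], 0], [[1.9, 3.0, 0], [0, 0, -2.25], 0], [[1.9, 3.0, 0], [0, 0, -2.25], 0], [[1.9, 3.0, 0], [0, 0, -2.25], 0], [[1.9, 3.0, 0], [0, 0, -2.25], 0], [[1.9, 3.0, 0], [0, 0, -2.25], 0]]'

```text
t: 1.1
eef_pos: [367.9, -297.9, 214.6]
tcp_rot: [-3.142, 0.0, -0.107]
ft_force: [0.1, -0.6, -0.0]
opening: 0.215
grip_force: 0.0
```

Emit:
move_arm --commands '[[[1.9, 3.0, 0], [0, 0, -2.25], 0], [[1.9, 3.0, 0], [0, 0, -2.25], 0], [[1.9, 3.0, 0], [0, 0, -2.25], 0], [[1.9, 3.0, 0], [0, 0, -2.25], 0], [[1.9, 3.0, 0], [0, 0, -2.25], 0], [[0, 0, 0], [0, 0, 0], 0], [[0, 0, 0], [0, 0, 0], 0]]'

```text
t: 1.8
eef_pos: [462.4, -148.8, 214.4]
tcp_rot: [3.141, 0.001, -0.299]
ft_force: [-0.1, 0.6, -0.4]
opening: 0.003
grip_force: 0.0
```

Emit:
move_arm --commands '[[[0, 0, -3], [0, 0, 0], 0], [[0, 0, -3], [0, 0, 0], 0], [[0, 0, -3], [0, 0, 0], 0], [[0, 0, -3], [0, 0, 0], 0], [[0, 0, -3], [0, 0, 0], 0], [[0, 0, -2.6], [0, 0, 0], 0], [[0, 0, 0], [0, 0, 0], 0], [[0, 0, 0], [0, 0, 0], 0]]'

```text
t: 2.6
eef_pos: [462.1, -150.1, 39.0]
tcp_rot: [3.142, 0.001, -0.302]
ft_force: [0.8, -0.0, 0.1]
opening: 0.006
grip_force: 0.0
```

```bash
python3 - <<'E'
from h import *
import cv2
s=read_camera("side");t=read_camera("top")
cv2.imwrite("pics/s1.png",np.hstack([cv2.resize(s[90:220,200:330],(390,390),interpolation=2),cv2.resize(t[130:260,255:385],(390,390),interpolation=2)]))
E
```

```text
(no output)
```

View pics/s1.png

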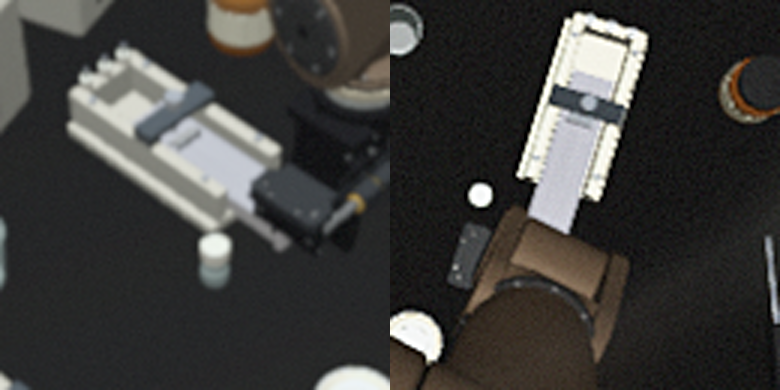

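The fingers are down in front of the plate: the body covers it in the top crop, and the vial at crop (480,195) is clear. I'll advance to contact.

Emit:
move_arm --commands '[[[0.95, -0.3, 0], [0, 0, 0], 0], [[0.95, -0.3, 0], [0, 0, 0], 0], [[0.95, -0.3, 0], [0, 0, 0], 0], [[0, 0, 0], [0, 0, 0], 0], [[0, 0, 0], [0, 0, 0], 0]]'

```text
t: 3.2
eef_pos: [491.0, -158.2, 38.6]
tcp_rot: [3.142, 0.0, -0.301]
ft_force: [0.8, -0.6, 0.2]
opening: 0.0
grip_force: 0.0
```

Emit:
move_arm --commands '[[[0.38, -0.12, 0], [0, 0, 0], 0], [[0, 0, 0], [0, 0, 0], 0], [[0, 0, 0], [0, 0, 0], 0]]'

```text
t: 3.5
eef_pos: [494.6, -159.5, 38.6]
tcp_rot: [3.142, 0.0, -0.301]
ft_force: [0.4, -0.7, 0.2]
opening: 0.003
grip_force: 0.0
```

Emit:
move_arm --commands '[[[0.38, -0.12, 0], [0, 0, 0], 0], [[0, 0, 0], [0, 0, 0], 0], [[0, 0, 0], [0, 0, 0], 0]]'

```text
t: 3.8
eef_pos: [498.0, -160.5, 38.5]
tcp_rot: [-3.142, 0.001, -0.301]
ft_force: [-4.4, 1.3, 1.0]
opening: 0.001
grip_force: 2.1
```

Emit:
move_arm --commands '[[[0.38, -0.12, 0], [0, 0, 0], 0], [[0, 0, 0], [0, 0, 0], 0], [[0, 0, 0], [0, 0, 0], 0]]'

```text
t: 4.1
eef_pos: [502.0, -161.7, 38.6]
tcp_rot: [-3.142, 0.001, -0.301]
ft_force: [-3.9, 1.4, 1.4]
opening: 0.005
grip_force: 2.3
```

Contact is confirmed: about 4.5 N at TCP x≈497, so travel is now about 5 mm. I'll push about 34 mm further.

Emit:
move_arm --commands '[[[0.65, -0.2, 0], [0, 0, 0], 0], [[0.65, -0.2, 0], [0, 0, 0], 0], [[0.65, -0.2, 0], [0, 0, 0], 0], [[0.65, -0.2, 0], [0, 0, 0], 0], [[0.65, -0.2, 0], [0, 0, 0], 0], [[0, 0, 0], [0, 0, 0], 0], [[0, 0, 0], [0, 0, 0], 0]]'

```text
t: 4.8
eef_pos: [534.1, -171.8, 38.5]
tcp_rot: [3.141, 0.002, -0.301]
ft_force: [-7.8, 0.7, 3.1]
opening: 0.002
grip_force: 3.6
```

Travel is about 38 mm with the spring force to match. Now I'll draw back.

Emit:
move_arm --commands '[[[-0.65, 0.2, 0], [0, 0, 0], 0], [[-0.65, 0.2, 0], [0, 0, 0], 0], [[-0.65, 0.2, 0], [0, 0, 0], 0], [[-0.65, 0.2, 0], [0, 0, 0], 0], [[-0.95, 0.3, 0], [0, 0, 0], 0], [[-0.95, 0.3, 0], [0, 0, 0], 0], [[-0.95, 0.3, 0], [0, 0, 0], 0], [[-0.95, 0.3, 0], [0, 0, 0], 0], [[0, 0, 0], [0, 0, 0], 0], [[0, 0, 0], [0, 0, 0], 0]]'

```text
t: 5.8
eef_pos: [471.0, -152.1, 38.8]
tcp_rot: [3.141, -0.001, -0.301]
ft_force: [0.2, -0.2, 0.3]
opening: 0.003
grip_force: 0.0
```

Emit:
move_arm --commands '[[[-1, 0.3, 3], [0, 0, 0], 0], [[-1, 0.3, 4], [0, 0, 0], 0], [[0, 0, 4], [0, 0, 0], 0], [[0, 0, 4], [0, 0, 0], 0], [[-1, -3, 2], [0, 0, 0], 0], [[-1, -4, 0], [0, 0, 0], 0], [[-1, -4, 0], [0, 0, 0], 0], [[-1, -4, 0], [0, 0, 0], 0], [[-1, -4, 0], [0, 0, 0], 0], [[0, 0, 0], [0, 0, 0], 0]]'

```text
t: 6.8
eef_pos: [400.1, -340.0, 208.5]
tcp_rot: [3.14, -0.001, -0.305]
ft_force: [0.7, -0.2, -0.7]
opening: 0.004
grip_force: 0.0
```

```bash
python3 - <<'E'
from h import *
import cv2
s=read_camera("side");t=read_camera("top")
cv2.imwrite("pics/s2.png",np.hstack([cv2.resize(s[90:220,200:330],(390,390),interpolation=2),cv2.resize(t[130:225,285:350],(390,570),interpolation=2)[:390*2][180:]]))
E
```

```text
(no output)
```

View pics/s2.png

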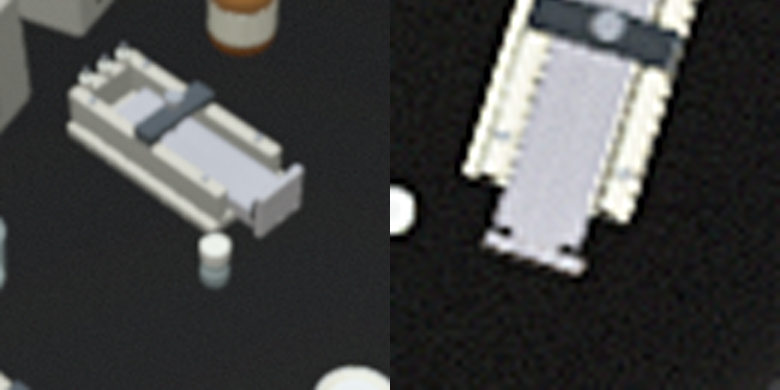

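The right plate's front edge now runs from about (488,243) to (583,270) in the top crop. That is about 24 mm further in than before, so it is latched at mid travel. The vial hasn't moved and the arm is clear.

```bash
python3 -c "
from cell import env
print(env.job_done())"
```

```text
the job is handed in; nothing more can be done
None
```

I pushed the right-hand valve's shuttle (valve_a) in to about 38 mm and drew back; the final picture shows it sprung back and latched at mid travel (about 24 mm), with the arm clear, and the job is handed in (no verdict came back).

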